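# Set a bottle home in the labelling jig

## Task

Pick the white bottle with the orange cap off its wooden cradle and lay it in the open end of the labelling jig's aluminium V-groove, base towards the red stop. Then slide it gently along the groove, under the bridge, until it meets the stop, and seat it with a light steady push of about 8 N on the sprung stop for half a second (never more than 12 N). Back off and leave it lying in the groove with its base against the stop; leave the other things on the bench alone.

Things in the scene. Friction and masses are not known exactly. Their poses are not given: they have to be found in the camera images.
- bottle_mid (a point): Grasp point on the axis of the white bottle lying on its side: cylinder 44 mm in diameter from 50 mm ahead of this point (flat base, own +x) to 45 mm behind it, then a cone and an orange cap 28 mm in diameter ending 80 mm behind. Own x lies along the axis from cap to base; the bottle may roll about it.
- bottle_base (a point): Centre of the bottle's flat base, 50 mm ahead of bottle_mid along own +x. The red buffer's face, which it must meet, stands 23 to 47 mm in front of the bracket's origin (to jig -x): it is set by a screw each time and not measured. The buffer is sprung: it gives 1 mm per 8 N (6 mm at most) and pushes back.
- bottle_cap (a point): Centre of the cap's flat end, 80 mm behind bottle_mid (own -x): the place to push on. Sliding the bottle along the groove takes 1 to 4 N by itself, on top of what presses on the stop.
- bottle: The same bottle, loose, rigid, 0.14 to 0.28 kg; origin and axes as bottle_mid. It starts in a fixed wooden V cradle (foot 70 x 50 mm, the V 41 mm wide, so fingers can straddle it), own axis 36 mm above the bench.
- jig: Fixed labelling jig. Blue base plate 12 mm thick, 130 mm wide, from x = -150 to 190 mm; origin at its underside; own +x runs along the groove to the stop, z up. Aluminium 90-degree V-groove from x = -120 to 110 mm, 41 mm wide over its walls, tops 38 mm above the bench. The bottle can be laid from above only where its length lies in the open part, x = -120 to 45 mm.
- groove (a point): At jig x = 0, on the line of the axis of a bottle lying in the groove, 51 mm above the bench; axes as the jig's. A dark bridge stands over the groove from x = 45 to 95 mm: opening 76 mm wide, underside 87 mm and top 95 mm above the bench, a label roll on it up to 135 mm.
- jar: Bystander: white bottle with a yellow label and red cap standing upright, 60 mm in diameter, 120 mm high; origin under its centre. Leave alone.
- tape: Bystander: yellow tape roll lying flat, 100 mm in diameter, 45 mm high; origin under its centre. Leave alone.
- funnel: Bystander: red funnel standing mouth down, 90 mm in diameter, 80 mm high; origin under its centre. Leave alone.
- bracket: Yellow bracket of the stop, 50 mm wide, 74 mm high over the bench, fixed on the base plate near the groove's end. Origin on the plate's top (12 mm over the bench) under the middle of its upright's face towards the bottle; axes as the jig's. It carries the stop, a red round buffer 32 mm in diameter, centred on the groove line 51 mm over the bench.
Mind the look-alikes: they are no part of the job. Leave any blue look-alike of the bottle alone.

How it is judged:
By the outcome, as a careful person would: the job done as asked, in the order asked, and still so for the second after the job is handed in, with the robot touching nothing.
It also fails if it takes over 72 s, if anything falls off the work surface, if the arm or the gripper's body presses on something with over 40 N, if the wrist force passes 120 N, or if a joint passes its speed limit or range.

## Robot

A 6-joint arm with a two-finger parallel gripper is mounted at the origin on the work surface. World frame = base frame: x ahead of the robot, y to its left, z up, the work surface at z = 0. Lengths are in m, angles in rad, forces in N, time in s.
With the tool pointing down it reaches from about 0.375 to 0.975 m from the base axis. Payload 3.8 kg.
Tool frame: the origin (TCP) lies midway between the tips of the shut fingers; the grasp point (between the pads) lies 19 mm behind it; x points along the fingers, y is the direction in which the jaws open and shut, and the axes are right-handed (so a half turn about x gives the same grasp; the last joint's range is limited). The gripper opens to 88 mm and grips with 3 to 60 N. Pads are 18 mm wide; open, the fingers measure 123 mm over their backs; the gripper's body (75 mm by 187 mm) begins 45 mm behind the grasp point.
Start: joints at [1.115, 0.264, 1.604, -0, 1.274, -0.037], TCP at [0.274, 0.617, 0.239] pointing down, gripper open.
Joint ranges: [-2.63, 2.63], [-0.94, 2.18], [0.31, 2.57], [-1.31, 4.45], [0, 2.66], [-2.55, 2.55]. Speed limits (rad/s): [2.57, 2.57, 3.14, 3.14, 3.14, 3.14].

## Interface

Orientations are given as a rotation vector (axis times angle).
In Python, from cell import manip, inverse_kinematics, cams, order gives the robot as it stands. Calls block until the motion is done:
- manip.move_pose(position, orientation): joint-space move of the TCP to a pose.
- manip.move_linear(position, rate=0.15, rot=None): straight line of the TCP; rot=None keeps the orientation; rate is the mean speed in m/s.
- manip.set_joints(angles): joint-space move.
- manip.set_gripper(opening, force=None): finger opening in m; force is the grip in N (None keeps the last); returns when the fingers have stopped.
- manip.dwell(seconds).
- inverse_kinematics(position, orientation): joint angles nearest the present ones, or None.
- manip.state(): the state.
- cams.capture(name): name is "side" or "top" or "wrist"; returns a dict with "image" (400x640x3 uint8, blue, green, red), "z_map" (400x640 float32, m along the optical axis (not along the pixel's ray), 0 where there is no reading), "intrinsics" (3x3 intrinsics, pixels), "position" and "orientation" of the camera in the world; the wrist camera has in their place "T_tool_cam" (4x4, takes a point from camera to tool coordinates, whose origin is the TCP and whose axes are the tool frame's). Camera axes: x right, y down, z forward; pixel columns grow to the right and rows downward; lengths in m; the calibration is good to about 2 mm. A picture is of the moment at which its call begins: read the wrist's pose just before it.
A pose or a line that the arm cannot do raises manip.IKError and nothing moves.
- order.close_job(): hands the job in, once; it reports no verdict.
The state is a dict: "clock": time; "joint_pos": joint angles; "joint_velocities": joint speeds; "tau": joint torques, N m; "tool_pos": TCP position; "tcp_rot": TCP orientation; "contact_force": force on the tool from outside, world axes, zero at the start; "moment": the same for the moment, N m; "gripper_width": finger opening in m.
Only numpy, scipy, OpenCV 4.12 (cv2) and the standard library are available. Lean on these libraries where they do the work, as an engineer would, in place of code of your own. Each camera call takes 0.05 s, during which the arm holds its last target. There are 200 camera calls.

## Working session

There is one attempt and no reset: what is moved stays moved. The work goes in short steps, each a Python script; the robot and the scene stay as the last script left them, time stands still between calls to the robot, and variables do not carry over. Pictures are saved under pics/ and viewed, about 8 in all and at most 12, crops included, and the job is handed in when it is done.

```bash
ls; mkdir -p pics; cat > h.py <<'E'
import numpy as np, cv2
from scipy.spatial.transform import Rotation as R
from cell import manip, inverse_kinematics, cams, order
def Rm(o):
    o=np.array(o,float)
    return o if o.shape==(3,3) else (R.from_rotvec(o).as_matrix() if o.size==3 else R.from_quat(o).as_matrix())
def cap(name):
    s=manip.state(); c=cams.capture(name)
    if name=="wrist":
        T=np.eye(4); T[:3,:3]=Rm(s["tcp_rot"]); T[:3,3]=s["tool_pos"]; T=T@np.array(c["T_tool_cam"])
        c["Rw"],c["p"]=T[:3,:3],T[:3,3]
    else: c["Rw"],c["p"]=Rm(c["orientation"]),np.array(c["position"])
    return c
def cloud(c):
    z=c["z_map"]; K=np.array(c["intrinsics"]); v,u=np.mgrid[:z.shape[0],:z.shape[1]]
    P=np.stack([(u-K[0,2])/K[0,0]*z,(v-K[1,2])/K[1,1]*z,z],-1)@c["Rw"].T+c["p"]
    P[z<=0]=np.nan; return P
def ray(c,u,v,h):
    K=np.array(c["intrinsics"]); d=c["Rw"]@np.array([(u-K[0,2])/K[0,0],(v-K[1,2])/K[1,1],1]); return c["p"]+d*(h-c["p"][2])/d[2]
def proj(c,p):
    q=c["Rw"].T@(np.array(p)-c["p"]); q=np.array(c["intrinsics"])@q; return q[:2]/q[2]
def rot(yaw_y):  # tool x down, tool y at yaw_y
    x=np.array([0,0,-1.]); y=np.array([np.cos(yaw_y),np.sin(yaw_y),0]); return R.from_matrix(np.stack([x,y,np.cross(x,y)],1)).as_rotvec()
E
python3 - <<'E'
from h import *
for n in ("top","side"):
    c=cap(n); cv2.imwrite(f"pics/{n}0.png",c["image"]); print(n,c["position"],c["orientation"],c["intrinsics"])
s=manip.state(); print(s["clock"],s["tcp_rot"],s["contact_force"])
E
```

```text
pics
top [0.33239444 0.00687705 0.95072105] [-2.15235982  2.13307453 -0.13095307] [[390.51100968   0.         315.56077076]
 [  0.         390.51100968 199.80869006]
 [  0.           0.           1.        ]]
side [-0.23276072 -0.84665261  0.68317165] [-1.98142807  0.68487218 -0.41378231] [[437.23627798   0.         321.02068864]
 [  0.         437.23627798 197.42735174]
 [  0.           0.           1.        ]]
0.1 [ 0.32697672  1.54620835 -0.33007161] [-0.26671891 -0.37096351  0.15559526]
```

View pics/top0.png

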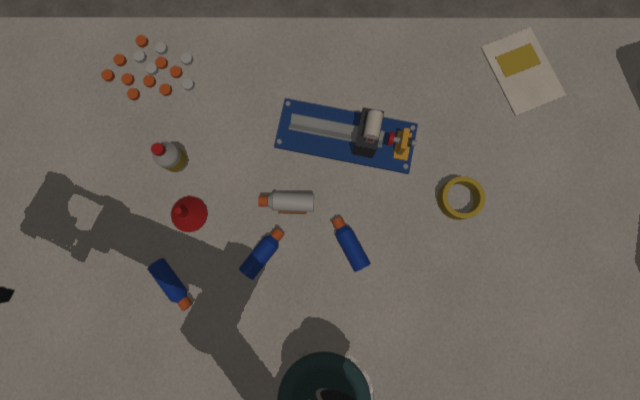

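View pics/side0.png

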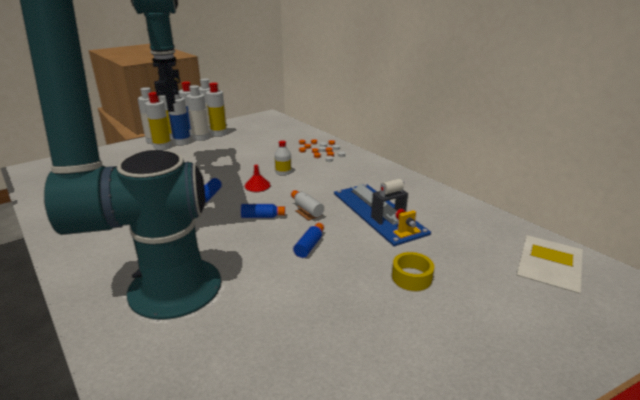

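The top view shows the white bottle with orange cap at (288,201), on its wood cradle with the cap left and the base right. The jig is at (345,135), with its bracket at (402,143), the bridge at (371,130) and the open end to the left.
Possible mix-ups are the blue bottles at (261,254), (351,246) and (169,283), the white jar with red cap at (168,155), and the white label roll at (373,125). I choose (288,201): white, orange cap, in the cradle.

```bash
cat > m.py <<'E'
from h import *
c=cap("top"); P=cloud(c); im=c["image"]; hsv=cv2.cvtColor(im,cv2.COLOR_BGR2HSV); H,S,V=[hsv[...,i].astype(int) for i in range(3)]
roi=np.zeros(H.shape,bool); roi[180:222,250:325]=1
z=P[...,2]
b=roi&(z>.03); 
org=b&(S>120)&(H<20); wh=b&(S<60)
def pca(m):
    q=P[m][:,:2]; k=q.mean(0); d=np.linalg.svd(q-k,full_matrices=False)[2][0]; return k,d
k,d=pca(org|wh); capc=np.median(P[org],0)
if d@(k-capc[:2])<0:d=-d
a=(P[org|wh][:,:2]-k)@d; print("n",org.sum(),wh.sum(),"cap",capc,"zmax",np.nanmax(z[b]))
print("ext",a.min(),a.max(),"yaw",np.arctan2(d[1],d[0]))
perp=np.array([-d[1],d[0]]);
e=(P[wh][:,:2]-k)@perp; print("width",e.min(),e.max())
print("mid",k+d*(a.max()-.05)+perp*(e.min()+e.max())/2)
# jig plate
j=np.zeros(H.shape,bool); j[90:180,265:430]=1
bl=j&(H>100)&(H<125)&(S>120); cs=max(cv2.findContours(bl.astype(np.uint8),cv2.RETR_EXTERNAL,cv2.CHAIN_APPROX_NONE)[0],key=cv2.contourArea)
w=np.array([ray(c,u,v,.012)[:2] for u,v in cs[:,0]]).astype(np.float32)
r=cv2.minAreaRect(w*1000); print("plate",r)
bx=cv2.boxPoints(r)/1000; L=[bx[(i+1)%4]-bx[i] for i in range(4)]; l=max(L,key=np.linalg.norm)
l=l/np.linalg.norm(l)
if l[1]>0:l=-l
jc=np.array(r[0])/1000; org_=jc-l*.02; print("jig origin",org_,"yaw",np.arctan2(l[1],l[0]))
n=np.array([-l[1],l[0]])
def lab(m,name):
    q=P[m]-np.r_[org_,0]; x=q[:,:2]@l; y=q[:,:2]@n; print(name,m.sum(),"x",np.percentile(x,[2,50,98]).round(4),"y",np.percentile(y,[2,50,98]).round(4),"z",np.percentile(q[:,2],[2,50,98]).round(4))
yel=j&(H>18)&(H<32)&(S>150)&(z>.05); lab(yel,"bracket")
red=j&((H<8)|(H>172))&(S>150)&(z>.02); lab(red,"red")
gr=j&(S<70)&(z>.028)&(z<.045); lab(gr,"groove")
cv2.imwrite("pics/crop1.png",cv2.resize(np.hstack([im[85:225,245:430]]),None,fx=4,fy=4,interpolation=cv2.INTER_CUBIC))
E
python3 m.py
```

```text
n 103 816 cap [0.45568358 0.14539824 0.04762151] zmax 0.061278187120459515
ext -0.07066557670270186 0.05913205260879517 yaw -1.603953515460761
width -0.02006535835020587 0.024328493960615972
mid [0.4553538 0.0768944]
plate ((625.1126708984375, -50.06439208984375), (334.63568115234375, 125.84519958496094), 78.90430450439453)
jig origin [ 0.62896164 -0.03043825] yaw -1.7644529
bracket 152 x [0.1487 0.1548 0.1625] y [-0.0233 -0.0036  0.0223] z [0.0519 0.0734 0.0769]
red 64 x [0.0886 0.1251 0.1307] y [-0.0283 -0.0032  0.0115] z [0.0526 0.0651 0.1041]
groove 778 x [-0.1172 -0.0282  0.1061] y [-0.0438  0.0103  0.0218] z [0.0282 0.034  0.0405]
```

View pics/crop1.png

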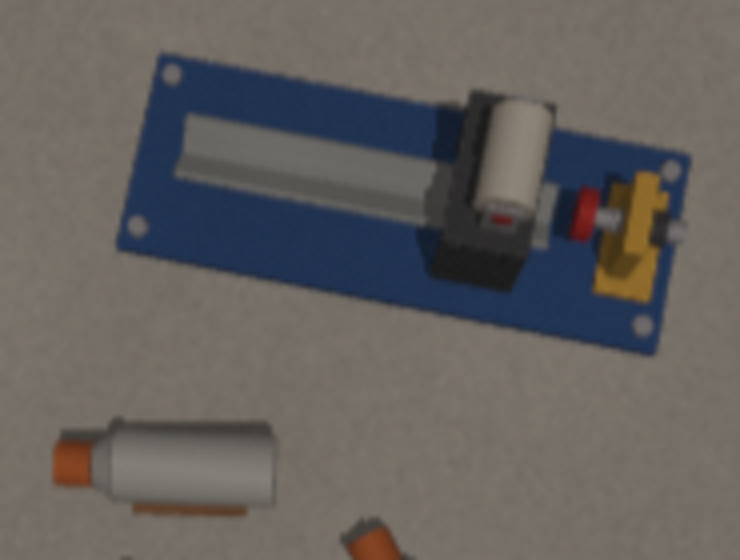

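The crop shows the white bottle with orange cap (cap at crop (72,463), base edge at x≈275) lying on the brown cradle, and the groove open on the left. Its 44 mm width, 130 mm length and z≈0.06 top all agree with the description. Next I move above it and look from close by.

```bash
python3 - <<'E'
from h import *
s=manip.state(); print("tool y",Rm(s["tcp_rot"])[:,1])
for a in (-.033,np.pi-.033):
    print(inverse_kinematics([.455,.077,.2],rot(a)), inverse_kinematics([.63,0,.2],rot(a-.16)))
a=-.033
q=[inverse_kinematics([.455,.077,.2],rot(t)) for t in (a,a+np.pi)]
a=a if q[0] is not None and (q[1] is None or abs(q[0][5])<abs(q[1][5])) else a+np.pi
print("use",a)
manip.move_pose([.455,.077,.24],rot(a))
c=cap("wrist"); s=manip.state(); print(s["clock"],s["tool_pos"],c["p"],c["Rw"][:,2])
np.savez("w1.npz",im=c["image"],z=c["z_map"],K=c["intrinsics"],Rw=c["Rw"],p=c["p"]); cv2.imwrite("pics/w1.png",c["image"])
E
```

```text
tool y [ 0.40664745  0.91358356 -0.00171232]
[ 1.13658146e-01 -1.19355380e-01  2.08651752e+00 -4.44089210e-16
  1.17443051e+00  1.46658146e-01] [-3.95341070e-02  2.06090064e-01  1.74732717e+00 -4.44089210e-16
  1.18817542e+00  1.53465893e-01]
None None
use -0.033
2.25 [0.45520702 0.07771752 0.24006594] [0.45763877 0.15741362 0.38638311] [-0.00989846 -0.30647872 -0.95182604]
```

View pics/w1.png

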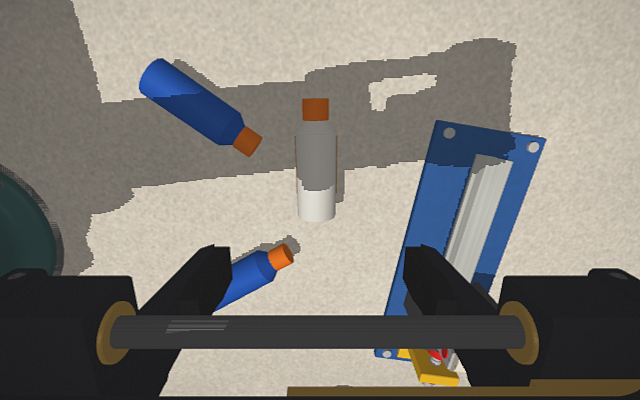

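The wrist view shows the bottle upright in the image, cap at (315,108) and base at (317,220). The jig groove is at the right, from (490,160) to (450,290). I measure both from this view.

```bash
cat > m2.py <<'E'
from h import *
import sys
f=np.load(sys.argv[1]); c=dict(image=f["im"],z_map=f["z"],intrinsics=f["K"],Rw=f["Rw"],p=f["p"])
P=cloud(c); hsv=cv2.cvtColor(c["image"],cv2.COLOR_BGR2HSV); H,S,V=[hsv[...,i].astype(int) for i in range(3)]; z=P[...,2]; x=P[...,0]; y=P[...,1]
if "b" in sys.argv[2]:
    m=(z>.03)&(z<.08)&(np.hypot(x-.455,y-.077)<.11)&~((H>95)&(H<130)&(S>100)); m[240:]=0
    q=P[m]; k=q[:,:2].mean(0); d=np.linalg.svd(q[:,:2]-k,full_matrices=False)[2][0]; d=d if d[1]<0 else -d; n=np.array([-d[1],d[0]])
    a=(q[:,:2]-k)@d; e=(q[:,:2]-k)@n
    print("bottle n",m.sum(),"yaw",np.arctan2(d[1],d[0]),"ext",a.min(),a.max(),"wid",np.percentile(e,[.5,99.5]),"ztop",np.percentile(q[:,2],99))
    # ridge line: highest points in slices
    for t in np.arange(-.03,.05,.015):
        sl=np.abs(a-t)<.004
        if sl.sum()>20: print(" slice",t.round(3),"mid e",(e[sl].min()+e[sl].max())/2, "ridge e",np.median(e[sl][q[sl,2]>np.percentile(q[sl,2],85)]))
    print("mid",k+d*(a.max()-.05),"from cap",k+d*(a.min()+.08))
if "j" in sys.argv[2]:
    o=np.array([.629,-.0304]); yaw=-1.7644; l=np.array([np.cos(yaw),np.sin(yaw)]); n=np.array([-l[1],l[0]])
    jx=(P[...,:2]-o)@l; jy=(P[...,:2]-o)@n
    m=(np.abs(jx)<.2)&(np.abs(jy)<.09)
    for t in np.arange(-.14,.06,.02):
        sl=m&(np.abs(jx-t)<.004)
        bl=sl&(H>95)&(H<130)&(S>100)&(z<.025); g=sl&(z>.022)&(z<.046)&(S<90)&(np.abs(jy)<.035)
        print("jx",t.round(2),"plate y",np.round([jy[bl].min(),jy[bl].max()],4) if bl.any() else 0,np.median(z[bl]).round(4) if bl.any() else 0,"groove",g.sum(),np.round([jy[g].min(),jy[g].max(),np.percentile(z[g],97)],4) if g.any() else 0)
    bl=m&(H>95)&(H<130)&(S>100)&(z<.025); print("plate jx",jx[bl].min(),jx[bl].max())
    for nm,mm in(("yel",m&(H>18)&(H<32)&(S>150)&(z>.03)&(jx>.1)),("red",m&((H<8)|(H>172))&(S>150)&(z>.02)&(jx>.09))):
        if mm.any(): print(nm,mm.sum(),np.percentile(jx[mm],[2,10,50,90,98]).round(4),np.percentile(jy[mm],[2,50,98]).round(4))
E
python3 m2.py w1.npz bj
```

```text
bottle n 4843 yaw -1.393120417746285 ext -0.06363791973662582 0.06918347148216517 wid [-0.07491104  0.03137732] ztop 0.05897927409476686
 slice -0.03 mid e -0.024084980485230622 ridge e 0.011375377427871269
 slice -0.015 mid e -0.01794857625939122 ridge e 0.009870874779174673
 slice 0.0 mid e 0.006750686343632143 ridge e 0.005913235118985318
 slice 0.015 mid e 0.0035837763710858464 ridge e 0.0038532022082616536
 slice 0.03 mid e 0.0003227768466489041 ridge e 0.0001823942899220206
 slice 0.045 mid e -0.002064709575440816 ridge e -0.00200996141227696
mid [0.45078463 0.0756808 ] from cap [0.45028597 0.07845777]
jx -0.14 plate y [-0.065   0.0633] 0.0121 groove 0 0
jx -0.12 plate y [-0.0654  0.0628] 0.012 groove 168 [-0.0205  0.0206  0.038 ]
jx -0.1 plate y [-0.0654  0.0632] 0.0121 groove 226 [-0.0202  0.0202  0.0378]
jx -0.08 plate y [-0.065   0.0633] 0.0121 groove 213 [-0.0203  0.0213  0.0379]
jx -0.06 plate y [-0.0651  0.0633] 0.0121 groove 205 [-0.0202  0.02    0.0377]
jx -0.04 plate y [-0.0653  0.063 ] 0.0122 groove 200 [-0.0206  0.0212  0.0375]
jx -0.02 plate y [-0.0649  0.0628] 0.0121 groove 190 [-0.02    0.0216  0.0376]
jx 0.0 plate y [-0.0649  0.0637] 0.0121 groove 177 [-0.0204  0.0212  0.038 ]
jx 0.02 plate y [-0.0649  0.0635] 0.012 groove 125 [-0.0059  0.0207  0.0377]
jx 0.04 plate y [-0.0649  0.0637] 0.012 groove 0 0
plate jx -0.1510095296861492 0.1884906984805291
yel 987 [0.1466 0.1471 0.1484 0.1573 0.1599] [-0.0247 -0.0094  0.0218]
red 82 [0.1203 0.1226 0.1264 0.1297 0.1344] [-0.0149 -0.0094 -0.002 ]
```

```bash
sed -i 's/&(np.hypot(x-.455,y-.077)<.11)/\&(abs(x-.455)<.032)\&(abs(y-.077)<.1)/' m2.py; python3 m2.py w1.npz b
```

```text
bottle n 4409 yaw -1.5920716444304728 ext -0.06560007906464908 0.06426529856431903 wid [-0.02152069  0.02117585] ztop 0.059021838040053044
 slice -0.03 mid e 0.0004835581253054468 ridge e -0.0005463328360047909
 slice -0.015 mid e 0.00021949567985912743 ridge e -0.0007003323081496992
 slice 0.0 mid e -0.0006727504854254045 ridge e -0.0008938256166365081
 slice 0.015 mid e -0.00017959303276871008 ridge e -0.0005605062696027619
 slice 0.03 mid e -0.00036574153976546946 ridge e -0.0012343231035681368
 slice 0.045 mid e 0.00018115983419405776 ridge e -0.00036619810643984867
mid [0.45386966 0.07830484] from cap [0.4538668  0.07817025]
```

```bash
python3 - <<'E'
from h import *
r=rot(-.021); 
manip.move_pose([.4539,.0783,.12],r)
manip.move_linear([.4539,.0783,.024],rate=.1)
s=manip.state(); print(s["tool_pos"],s["contact_force"])
manip.set_gripper(.03,force=15)
s=manip.state(); print("grip",s["gripper_width"],s["contact_force"],s["clock"])
manip.move_linear([.4539,.0783,.19],rate=.12); manip.dwell(.2)
s=manip.state(); print("lift",s["gripper_width"],s["contact_force"],s["moment"],s["clock"])
o=np.array([.629,-.0304]); yaw=-1.7644; l=np.array([np.cos(yaw),np.sin(yaw)])
t=o+l*(-.027)
manip.move_pose([*t,.19],rot(yaw+np.pi/2))
manip.move_linear([*t,.075],rate=.12)
c=cap("wrist"); s=manip.state(); print(s["clock"],s["tool_pos"],s["tcp_rot"],rot(yaw+np.pi/2),s["contact_force"],"w",s["gripper_width"])
np.savez("w2.npz",im=c["image"],z=c["z_map"],K=c["intrinsics"],Rw=c["Rw"],p=c["p"]); cv2.imwrite("pics/w2.png",c["image"])
E
```

```text
[0.45464411 0.07837025 0.02466098] [0.83041916 0.32988025 0.38025966]
grip 0.04377634137809854 [-0.99018544 -0.33343543  2.44317371] 4.65
lift 0.04343273261556918 [-0.27248131  0.12350892 -1.73238999] [-0.00514781  0.0070177  -0.0059075 ] 6.3833
8.35 [ 0.63524862 -0.00393462  0.07632318] [ 1.3515615   1.10969145 -1.34852259] [ 1.35038151  1.11133564 -1.35038151] [-1.69323371e-02 -8.82809371e-04 -1.35951772e+00] w 0.04357888787496299
```

View pics/w2.png

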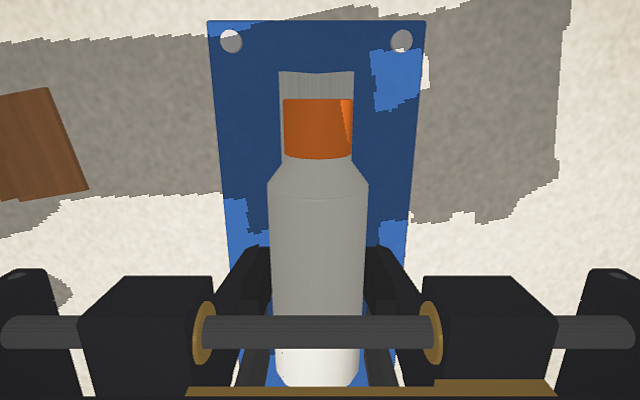

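The bottle is held over the groove, cap at (318,128), lined up with the groove walls at x≈280–355. I lower it until it touches, then release.

```bash
python3 - <<'E'
from h import *
o=np.array([.629,-.0304]); yaw=-1.7644; l=np.array([np.cos(yaw),np.sin(yaw)]); t=o+l*(-.027)
manip.dwell(.2); f0=np.array(manip.state()["contact_force"])
manip.move_linear([*t,.045],rate=.06)
for z in np.arange(.043,.0359,-.001):
    manip.move_linear([*t,z],rate=.03); s=manip.state(); d=np.array(s["contact_force"])-f0
    print(z.round(3),s["tool_pos"].round(4) if hasattr(s["tool_pos"],"round") else s["tool_pos"],d.round(2))
    if d[2]>4: break
manip.set_gripper(.06); manip.dwell(.2); manip.set_gripper(.088)
s=manip.state(); print(s["clock"],s["contact_force"])
manip.move_linear([*t,.16],rate=.15)
c=cap("wrist"); s=manip.state(); print(s["clock"],s["contact_force"])
np.savez("w3.npz",im=c["image"],z=c["z_map"],K=c["intrinsics"],Rw=c["Rw"],p=c["p"]); cv2.imwrite("pics/w3.png",c["image"])
P=cloud(c); hsv=cv2.cvtColor(c["image"],cv2.COLOR_BGR2HSV); n=np.array([-l[1],l[0]])
jx=(P[...,:2]-o)@l; jy=(P[...,:2]-o)@n; z=P[...,2]
m=(abs(jx)<.16)&(abs(jy)<.03)&(z>.05)&(z<.085); m[240:]=0
og=m&(hsv[...,0]<20)&(hsv[...,1]>120)
print("cap jx",np.percentile(jx[og],[1,99]),"jy",jy[og].mean(),"z",z[og].max(),"body top",np.percentile(z[m&~og],99),"jy",np.percentile(jy[m&~og],[1,99]))
E
```

```text
0.043 [ 0.6344 -0.0039  0.0433] [-0.78 -0.6  -0.13]
0.042 [ 0.6342 -0.0039  0.0421] [ 0.55  0.1  -0.76]
0.041 [ 0.6341 -0.0039  0.0409] [-1.11 -0.33 -1.4 ]
0.04 [ 0.6341 -0.0039  0.0399] [ 0.17 -0.13 -0.5 ]
0.039 [ 0.6345 -0.0039  0.0391] [ 0.85  0.09 -0.24]
0.038 [ 0.6346 -0.0039  0.039 ] [-1.91  0.44  7.  ]
11.9167 [ 0.33583018 -0.2716384  -0.05073063]
12.9333 [-0.13278714 -0.64135165 -0.19621274]
cap jx [-0.10628254 -0.08515496] jy 2.922077122417805e-05 z 0.06680467430446674 body top 0.07402026548723975 jy [-0.02082745  0.02138548]
```

View pics/w3.png

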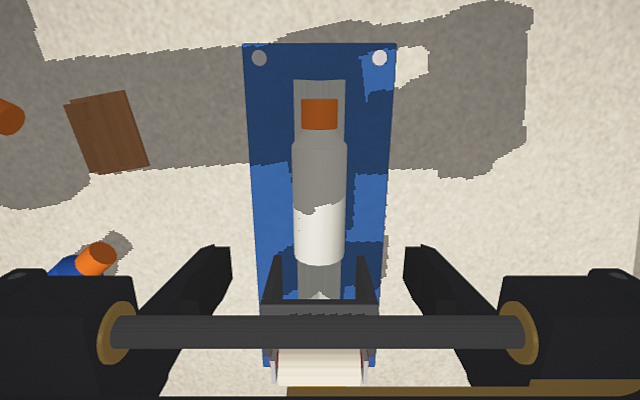

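The bottle lies in the groove, cap at (319,114) and base at (319,262), in front of the bridge. The cap end is at jig x≈−0.1065. Next I push it with shut fingers, watching the force.

```bash
cat > push.py <<'E'
from h import *
o=np.array([.629,-.0304]); yaw=-1.7644; l=np.array([np.cos(yaw),np.sin(yaw)]); Z=.046
def pt(x,z=Z): return [*(o+l*x),z]
def F(n=6):
    a=[]
    for _ in range(n): manip.dwell(.015); a.append(np.array(manip.state()["contact_force"])@-l)
    return np.mean(a),np.max(a)
def X(): return (np.array(manip.state()["tool_pos"])[:2]-o)@l
E
python3 - <<'E'
from push import *
manip.set_gripper(0.0)
manip.move_linear(pt(-.15,.16),rate=.2); manip.move_linear(pt(-.15),rate=.12); manip.dwell(.3)
f0=F(10)[0]; print("tare",f0,manip.state()["clock"],manip.state()["gripper_width"])
x=-.135; manip.move_linear(pt(x),rate=.03); hit=None
while x<-.05:
    x+=.002 if hit is None else .005; manip.move_linear(pt(x),rate=.03); f=F(3)[0]-f0
    print(round(x,4),X().round(4),round(f,2),end=" | ")
    if f>.8 and hit is None: hit=x
    if f>6: print("stop"); break
print(manip.state()["clock"],"hit",hit); np.save("f0.npy",f0)
E
```

```text
Traceback (most recent call last):
  File "push.py", line 6, in F
    for _ in range(n): manip.dwell(.015); a.append(np.array(manip.state()["contact_force"])@-l)
                                                   ~~~~~~~~~~~~~~~~~~~~~~~~~~~~~~~~~~~~~~~~^~~
ValueError: matmul: Input operand 1 has a mismatch in its core dimension 0, with gufunc signature (n?,k),(k,m?)->(n?,m?) (size 2 is different from 3)
```

```bash
sed -i 's/\["contact_force"\])@-l/["contact_force"])[:2]@-l/' push.py
python3 - <<'E'
from push import *
f0=F(10)[0]; print("tare",f0,manip.state()["clock"],manip.state()["gripper_width"],X())
x=-.135; manip.move_linear(pt(x),rate=.03); hit=None
while x<-.05:
    x+=.002 if hit is None else .005; manip.move_linear(pt(x),rate=.03); f=F(3)[0]-f0
    print(round(x,4),X().round(4),round(f,2),end=" | ")
    if f>.8 and hit is None: hit=x
    if f>6: print("stop"); break
print(manip.state()["clock"],"hit",hit); np.save("f0.npy",f0)
E
```

```text
tare -0.08024738978119568 16.5833 0.0001828070248752833 -0.15004307614592144
-0.133 -0.1331 -0.06 | -0.131 -0.131 0.43 | -0.129 -0.1289 0.52 | -0.127 -0.1269 0.19 | -0.125 -0.125 0.53 | -0.123 -0.1229 0.0 | -0.121 -0.1209 0.09 | -0.119 -0.1189 -0.15 | -0.117 -0.1169 0.06 | -0.115 -0.115 0.4 | -0.113 -0.1129 0.99 | -0.108 -0.1075 0.04 | -0.103 -0.1026 0.52 | -0.098 -0.0977 0.65 | -0.093 -0.0927 -0.1 | -0.088 -0.0877 -0.04 | -0.083 -0.0827 -0.04 | -0.078 -0.0777 0.07 | -0.073 -0.0727 -0.4 | -0.068 -0.0677 0.47 | -0.063 -0.0627 0.88 | -0.058 -0.0577 0.11 | -0.053 -0.0527 -0.02 | -0.048 -0.0477 0.16 | 25.3 hit -0.11299999999999999
```

Low force at rest, so I check that the bottle really moved and lies straight.

```bash
cat > look.py <<'E'
from push import *
import sys
def look(tag):
    c=cap("wrist"); cv2.imwrite(f"pics/{tag}.png",c["image"])
    P=cloud(c); hsv=cv2.cvtColor(c["image"],cv2.COLOR_BGR2HSV); n=np.array([-l[1],l[0]])
    jx=(P[...,:2]-o)@l; jy=(P[...,:2]-o)@n; z=P[...,2]
    og=(abs(jx)<.16)&(abs(jy)<.03)&(z>.04)&(z<.085)&(hsv[...,0]<20)&(hsv[...,1]>120)
    print("cap n",og.sum(),"jx",np.percentile(jx[og],[1,99]) if og.any() else 0,"jy",jy[og].mean(),"z",z[og].max() if og.any() else 0, "X",X())
if __name__=="__main__": look(sys.argv[1])
E
python3 look.py w4; python3 - <<'E'
from look import *
c=cap("side"); u,v=proj(c,pt(0,.05)).astype(int); print(u,v)
cv2.imwrite("pics/s4.png",np.vstack([cv2.resize(c["image"][v-45:v+45,u-60:u+75],None,fx=3.5,fy=3.5)[:300,:470],cv2.resize(cv2.imread("pics/w4.png"),(470,294))]))
E
```

```text
cap n 83 jx [-0.05042999 -0.03124216] jy 4.8169783687853706e-05 z 0.06622106269172517 X -0.04776895942885526
375 195
```

View pics/s4.png

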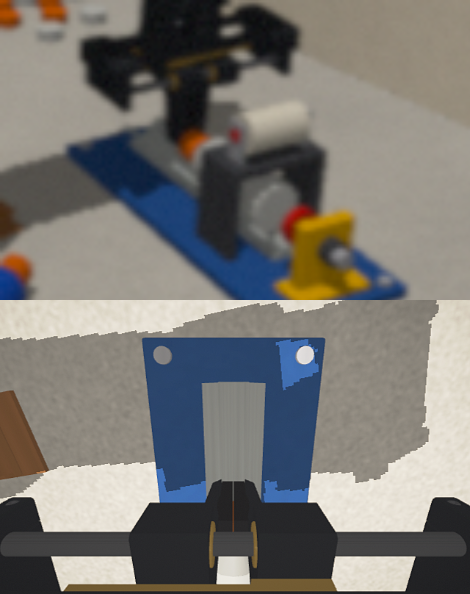

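The bottle has moved: its base is under the bridge, about 25 mm short of the buffer (crop (270,205) against (300,222)), and it is straight. I go on in small steps to the stop.

```bash
python3 - <<'E'
from push import *
f0=float(np.load("f0.npy")); x=-.048
manip.move_linear(pt(-.034),rate=.03); x=-.034
while x<-.0:
    x+=.0005; manip.move_linear(pt(x),rate=.01); f,fm=F(3); f-=f0
    print(round(x*1e3,1),(X()*1e3).round(2),round(f,2),end=" | ")
    if f>3.5: break
    if manip.state()["clock"]>45: break
f,fm=F(10); print("\nend",x,X(),f-f0,fm-f0,manip.state()["clock"],manip.state()["contact_force"])
E
```

```text
-33.5 -33.45 -0.03 | -33.0 -33.17 0.64 | -32.5 -32.66 0.98 | -32.0 -32.01 1.76 | -31.5 -31.44 1.8 | -31.0 -30.92 1.28 | -30.5 -30.48 1.02 | -30.0 -29.98 0.94 | -29.5 -29.45 1.61 | -29.0 -28.94 1.91 | -28.5 -28.48 1.37 | -28.0 -27.95 1.86 | -27.5 -27.45 1.48 | -27.0 -26.97 1.78 | -26.5 -26.46 1.27 | -26.0 -25.95 1.81 | -25.5 -25.45 1.4 | -25.0 -24.93 2.09 | -24.5 -24.44 1.58 | -24.0 -23.97 1.42 | -23.5 -23.47 1.57 | -23.0 -22.99 1.66 | -22.5 -22.45 1.6 | -22.0 -21.97 2.0 | -21.5 -21.46 1.28 | -21.0 -20.93 1.69 | -20.5 -20.45 1.49 | -20.0 -20.02 1.9 | -19.5 -19.74 3.32 | -19.0 -19.46 5.22 | 
end -0.01899999999999999 -0.019490801172134718 5.049551860532175 5.693948958495041 35.1833 [ 0.38828535  4.41584831 -0.47830917]
```

Sliding friction is about 1.6 N, and the buffer was met at X≈−20.0 mm. The rise after that matches 8 N/mm. I aim for about 9.6 N in total, which puts about 8 N on the stop.

```bash
python3 - <<'E'
from push import *
f0=float(np.load("f0.npy")); x=-.019
while x<-.0165:
    x+=.0002; manip.move_linear(pt(x),rate=.005); f,fm=F(6); f-=f0
    print(round(x*1e3,1),(X()*1e3).round(2),round(f,2),round(fm-f0,2),end=" | ")
    if f>9.1: break
t=manip.state()["clock"]
while manip.state()["clock"]-t<.8: print(np.round(np.array(F(10))-f0,2),(X()*1e3).round(2),end=" ")
for d in (.0005,.001,.0015,.002,.003,.004): manip.move_linear(pt(x-d),rate=.01)
manip.move_linear(pt(x-.03),rate=.08); f,_=F(6); print("\nfree",f-f0)
manip.move_linear(pt(-.06,.16),rate=.15); manip.move_linear(pt(-.12,.2),rate=.15)
s=manip.state(); print(s["clock"],s["contact_force"])
from look import look; look("w5")
c=cap("side"); u,v=proj(c,pt(.05,.05)).astype(int)
cv2.imwrite("pics/s5.png",np.vstack([cv2.resize(c["image"][v-45:v+45,u-75:u+75],None,fx=3.5,fy=3.5)[:300,:470],cv2.resize(cv2.imread("pics/w5.png"),(470,294))[:,:]])[:, :470] if False else np.vstack([cv2.resize(c["image"][v-45:v+45,u-65:u+70],(470,313)),cv2.resize(cv2.imread("pics/w5.png"),(470,286))]))
E
```

```text
-18.8 -19.44 5.67 6.26 | -18.6 -19.34 5.88 6.23 | -18.4 -19.29 6.71 8.08 | -18.2 -19.2 6.98 7.39 | -18.0 -19.16 7.4 7.8 | -17.8 -19.08 7.71 8.13 | -17.6 -19.03 8.08 9.12 | -17.4 -18.97 8.43 9.01 | -17.2 -18.91 9.09 9.32 | -17.0 -18.82 9.58 10.38 | [ 9.51 10.29] -18.84 [ 9.36 10.05] -18.84 [9.4  9.84] -18.84 [ 9.42 10.1 ] -18.82 [ 9.55 10.79] -18.85 
free -0.21650633099869404
43.1417 [ 0.11950087  0.63336597 -0.63673754]
cap n 27 jx [-0.00283518  0.01278332] jy -6.97003743590245e-05 z 0.06625124420262318 X -0.11958187315302266
```

View pics/s5.png

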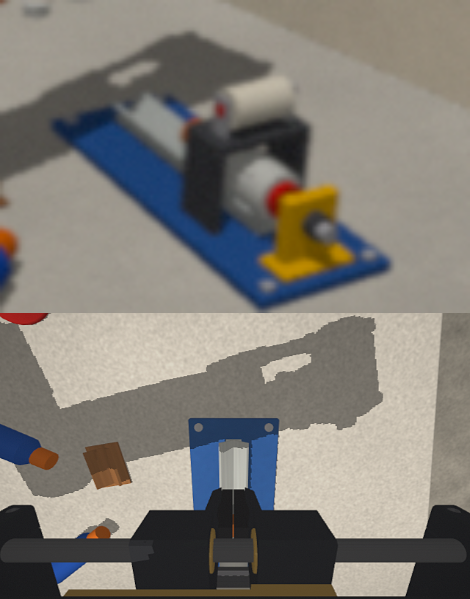

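The hold was about 9.45 N in total (peak sample 10.8 N), so about 7.9 N on the stop for over 0.75 s. The side crop shows the base against the red buffer at (280,200). I move the arm clear for one last look from above.

```bash
python3 - <<'E'
from push import *
manip.move_linear(pt(-.15,.26),rate=.2); manip.set_joints([1.115,.264,1.604,0,1.274,-.037]); manip.dwell(.3)
c=cap("top"); P=cloud(c); im=c["image"]; hsv=cv2.cvtColor(im,cv2.COLOR_BGR2HSV).astype(int); n=np.array([-l[1],l[0]])
jx=(P[...,:2]-o)@l; jy=(P[...,:2]-o)@n; z=P[...,2]; m=(abs(jy)<.03)&(z>.04)&(z<.08)
og=m&(hsv[...,0]<20)&(hsv[...,1]>120)&(jx<.04)&(jx>-.1); rd=m&((hsv[...,0]<8)|(hsv[...,0]>172))&(hsv[...,1]>130)&(jx>.1); wh=m&(hsv[...,1]<60)&(jx>.097)&(jx<.13)
for k,a in(("cap",og),("red",rd),("white",wh)): print(k,a.sum(),np.percentile(jx[a],[0,50,100]).round(4) if a.any() else 0)
cv2.imwrite("pics/t6.png",cv2.resize(im[85:225,245:430],None,fx=4,fy=4,interpolation=cv2.INTER_CUBIC)); s=manip.state(); print(s["clock"])
E
```

```text
cap 104 [-0.0082  0.0027  0.0136]
red 44 [0.1233 0.1273 0.1313]
white 193 [0.0971 0.1092 0.1235]
46.325
```

View pics/t6.png

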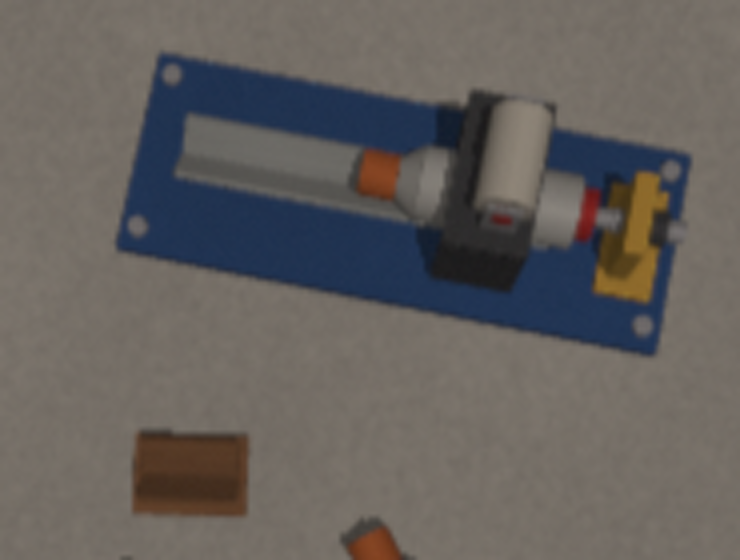

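From above, the bottle's base meets the red buffer at crop (582,212) with no gap: white ends at jig x=0.1235 and red begins at 0.1233. The cradle is empty and the rest of this crop is unmoved.

```bash
python3 -c "
from cell import order; print(order.close_job())"
```

```text
the job is handed in; nothing more can be done
None
```

The bottle is lying in the groove with its base against the red stop, and the job was handed in at about 46 s on the robot's clock, within the 72 s limit. I laid it in the open end of the groove, slid it under the bridge by pushing on the cap with shut fingers, and backed off slowly.

- **Seating push:** the total push was about 9.45 N. Sliding friction measured about 1.6 N, so about 7.9 N pressed on the stop, held for over 0.75 s. The highest single force reading was 10.8 N.
- **Final position:** the last top view shows no gap between base and buffer. White ends at jig x = 123.5 mm and red begins at 123.3 mm. The arm was clear of everything by then.
- **Bystanders:** the jig and cradle look unmoved in that last crop. I did not look at the jar, tape or funnel again at the end; the arm was never sent near them.
- **Disagreements:**
  - The first wrist measurement of the bottle was spoiled by a blue look-alike in the mask, so I redid it before gripping.
  - Forces read near 0 N while I slid in coarse steps, so the friction figure comes from the fine steps.
  - The cap-end reading after seating was a few millimetres off because the fingers hid part of it. The later top view agreed with the push position to about 3 mm.

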